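# Bring the red-capped jar to the front of the condiment carousel and hold it at the stop

## Task

Turn the condiment carousel, steadily and without spinning it, until you feel it come up against its stop, which is where the red-capped jar faces the front, above the yellow tongue. Finish while still holding: keep pressing the carousel firmly against its stop so that it stands still, and do not let go. Leave the stockpot, its lid, the spoon rest and the scoop where they are.

Things in the scene. Friction and masses are not known exactly. Their poses are not given: they have to be found in the camera images.
- caddy: fixed foot of the carousel: dark steel disc, radius 85 mm, 20 mm high, cannot move; origin on the vertical turning axis at table height. Its -x axis points to the front (roughly towards the robot), where a yellow tongue, 30 mm wide and 12 mm high, sticks out to 160 mm from the axis.
- carousel (a joint): carousel's angle about the caddy's axis, rad, growing anticlockwise from above. In the caddy's frame the red-capped jar stands at the angle pi + this value. It turns one full turn between the two sides of a rigid stop hidden in the hub: at 0 (turning clockwise) or 6.283 (anticlockwise) it is at the stop with the red-capped jar exactly at the front; either will do.
- disc (a point): centre of the top of the carousel's turning steel disc: radius 125 mm, top 34 mm above the table. With its jars it weighs about 1.3 kg; bearing drag about 0.12 N m (1.4 N at a jar); it stays where it is left. Four equal jars are clipped firmly on it, 90 degrees apart, centres 90 mm from the axis, with 75 mm free between neighbours.
- ball (a point): centre of the dark wooden ball, radius 14 mm, on a post of radius 7 mm in the middle of the carousel, turning with it; top of the ball 128 mm above the table
- red_jar (a point): centre of the red-capped jar (bright red cap, see-through wall; the other three have white caps): radius 26 mm, 85 mm high, 90 mm from the turning axis, fixed to the carousel; this point is half-way up, 76.5 mm above the table; its top is at 119 mm
- stockpot: bystander: stainless stockpot, radius 110 mm (150 mm with handles), 150 mm high, origin at the centre of its underside
- pot_lid: bystander: the pot's steel lid lying on the table, radius 112 mm, 52 mm high with its knob, origin at the centre of its underside
- spoon_rest: bystander: blue ceramic spoon rest, a dish of radius 55 mm, 22 mm high, origin at the centre of its underside
- scoop: bystander: yellow plastic scoop, open box 85 x 60 x 40 mm with a handle 100 mm long along its -x, origin under the centre of the box

How it is judged:
By the outcome, as a careful person would: the job done as asked, in the order asked, and still so for the second after the job is handed in, while the arm keeps its last pose, push and grip.
It also fails if it takes over 48 s, if anything falls off the work surface, if the arm or the gripper's body presses on something with over 40 N, if the wrist force passes 120 N, or if a joint passes its speed limit or range.

## Robot

A 7-joint arm with a two-finger parallel gripper is mounted at the origin on the work surface. World frame = base frame: x ahead of the robot, y to its left, z up, the work surface at z = 0. Lengths are in m, angles in rad, forces in N, time in s.
With the tool pointing down it reaches from about 0.4 to 0.85 m from the base axis. Payload 6.9 kg.
Tool frame: the origin (TCP) lies midway between the tips of the shut fingers; the grasp point (between the pads) lies r.grip_depth behind it (r.grip_depth is the distance from the TCP to the grasp point, in m); z points along the fingers, y is the line along which they close (so a half turn about z gives the same grasp; the last joint's range is limited). The gripper opens to 85 mm and grips with 20 to 120 N. Pads are 22 mm wide; open, the fingers measure 114 mm over their backs; the gripper's body (76 mm by 85 mm) begins 54 mm behind the grasp point. The pads swing forward as they close: fully open they stand 13 mm farther back than shut.
Start: joints at [1.266, 0.507, -0.238, 1.5, 0.126, 1.149, -0.155], TCP at [0.25, -0.573, 0.231] pointing down, gripper open.
Joint ranges: [-3.08, 3.08], [-0.24, 2.05], [-1.43, 1.35], [0, 2.5], [-1.52, 4.66], [0.17, 1.96], [-2.89, 2.89]. Speed limits (rad/s): [2.39, 2.39, 3.14, 3.14, 3.14, 3.14, 3.14].

## Interface

Orientations are given as a unit quaternion [x, y, z, w].
In Python, from plant import r, set_gripper, solver, snapshot, order, masks_of, tip_of gives the robot as it stands. Calls block until the motion is done:
- r.move_to(position, orientation): joint-space move of the TCP to a pose.
- r.move_straight(position, orientation=None, velocity=0.15, f_stop=None): straight line of the TCP; orientation=None keeps the orientation; velocity is the mean speed in m/s. With f_stop (N) it stops when the force on the tool has changed by that much, and returns True; else False.
- r.set_joints(angles): joint-space move.
- set_gripper(opening): opening from 0.0 (shut) to 1.0 (fully open); the grip force is fixed at half the most; returns when the fingers have stopped.
- r.pause(seconds).
- solver.ik(position, orientation): joint angles nearest the present ones, or None.
- r.observe(): the state.
- snapshot(name): name is "side" or "top"; returns a dict with "frame" (420x560x3 uint8, red, green, blue), "fx", "fy", "cx", "cy" (pixels), "extrinsics" (4x4, takes a point from camera to world coordinates). Camera axes: x right, y down, z forward; pixel columns grow to the right and rows downward; lengths in m; the calibration is good to about 2 mm. A picture is of the moment at which its call begins. There is no depth.
A pose or a line that the arm cannot do raises r.MotionError and nothing moves.
- order.job_done(): hands the job in; it is judged then, once.
Trained networks look in a picture, given as the dict that the camera call returned (one of the last four; its "shot" number tells which), for a name from the list of things; names that differ only in an ending like _2 or _b are one class to them, and where a whole thing is asked for, a point or a joint stands for the part that bears it (a point fixed in the world has none). Each returns a list of dicts, best first, with "p" (0 to 1); they miss things now and then, are a little off and sometimes report something else, mostly with a low value. They report only what shows in the picture. A call takes as long as a camera call.
- masks_of(picture, thing): "region" (420x560 bool, what is visible of it) and "rect" ([left, top, right, bottom] in pixels, round what is visible of it).
- tip_of(picture, thing): "uv" ([column, row] in pixels: a listed point, or the origin of a listed thing).
The state is a dict: "time_s": time; "qpos": joint angles; "joint_velocities": joint speeds; "joint_efforts": joint torques, N m; "position": TCP position; "eef_rot": TCP orientation; "contact_force": force on the tool from outside, world axes, zero at the start; "wrist_torque": the same for the moment, N m; "grip_width": opening from 0.0 (shut) to 1.0 (fully open); "finger_force": force on a finger pad.
Only numpy, scipy, OpenCV 4.12 (cv2) and the standard library are available. Lean on these libraries where they do the work, as an engineer would, in place of code of your own. Each camera call takes 0.05 s, during which the arm holds its last target. There are 200 camera calls.

## Working session

There is one attempt and no reset: what is moved stays moved. The work goes in short steps, each a Python script; the robot and the scene stay as the last script left them, time stands still between calls to the robot, and variables do not carry over. Pictures are saved under pics/ and viewed, at most 10 in all, crops included, and the job is handed in when it is done.

```bash
mkdir -p pics; ls
cat > h.py <<'E'
import numpy as np, cv2
from plant import r, set_gripper, solver, snapshot, order, masks_of, tip_of
def ray(p,uv):
    E=np.array(p["extrinsics"]); d=E[:3,:3]@np.array([(uv[0]-p["cx"])/p["fx"],(uv[1]-p["cy"])/p["fy"],1]); return E[:3,3],d
def atz(p,uv,z):
    o,d=ray(p,uv); return o+d*(z-o[2])/d[2]
def save(p,n): cv2.imwrite(n,p["frame"][:,:,::-1])
E
python3 - <<'E'
from h import *
Z=dict(caddy=0,disc=.034,ball=.114,red_jar=.0765,stockpot=0,pot_lid=0,spoon_rest=0,scoop=0)
for c in("top","side"):
    p=snapshot(c); save(p,f"pics/{c}0.png")
    print(c,np.array(p["extrinsics"])[:3,3].round(2))
    for n,z in Z.items():
        for t in tip_of(p,n)[:2]: print(n,round(t["p"],2),np.round(t["uv"],1),atz(p,t["uv"],z).round(3))
o=r.observe(); print(o["time_s"],o["eef_rot"],r.grip_depth,o["contact_force"])
E
```

```text
pics
top [0.19 0.02 1.61]
caddy 0.65 [334.2 208.4] [ 0.531 -0.133 -0.   ]
disc 0.79 [333.6 206.6] [ 0.529 -0.127  0.034]
disc 0.32 [406.2 176.5] [ 0.65  -0.367  0.034]
red_jar 0.89 [359.8 217.8] [ 0.489 -0.209  0.077]
stockpot 0.88 [162.7 168.8] [0.631 0.467 0.   ]
stockpot 0.6 [332.6 207.5] [ 0.533 -0.127  0.   ]
pot_lid 0.56 [171.3 261.6] [0.313 0.4   0.   ]
spoon_rest 0.97 [412.2 230.4] [ 0.473 -0.398  0.   ]
scoop 0.57 [406.4 176.5] [ 0.66  -0.376  0.   ]
side [0.25 0.72 1.01]
caddy 0.94 [274.  198.9] [ 0.532 -0.123  0.   ]
caddy 0.51 [286.4 390.2] [0.318 0.413 0.   ]
disc 0.96 [274.  192.4] [ 0.532 -0.119  0.034]
ball 0.64 [279.6 173. ] [ 0.518 -0.128  0.114]
red_jar 0.66 [295.9 167.8] [ 0.489 -0.201  0.077]
stockpot 0.77 [155.1 369.4] [0.621 0.468 0.   ]
pot_lid 0.56 [288.4 390.4] [0.314 0.412 0.   ]
spoon_rest 0.79 [315.4 149.4] [ 0.472 -0.386  0.   ]
scoop 0.73 [262.  140.7] [ 0.661 -0.367  0.   ]
0.9 [ 9.78982162e-01  2.03945890e-01 -8.49111196e-06 -1.47783596e-05] 0.0187 [ 0.56813476 -0.19398412  0.32354387]
```

Run:
```python
import cv2
a=cv2.imread("pics/top0.png")[110:310,240:500]; b=cv2.imread("pics/side0.png")[90:290,150:410]
import numpy as np
cv2.imwrite("pics/c0.png",np.vstack([cv2.resize(x,(390*1,300)) for x in(a,b)]))
```

```text
(no output)
```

View pics/c0.png

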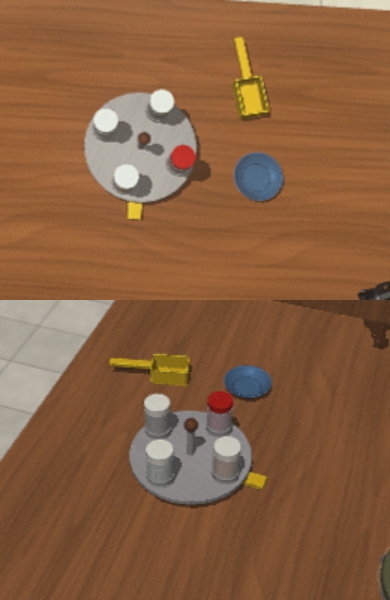

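View pics/top0.png

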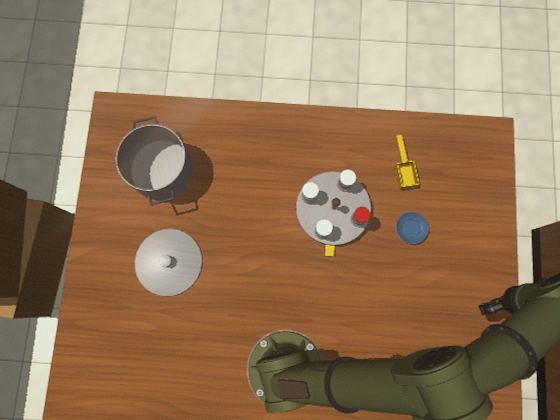

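The views show the carousel with the red cap at top (360,217), the tongue at (330,251), and the bystanders well clear. From above, the red jar is about 68° anticlockwise of the front, so I'll turn clockwise. First I'll refine the geometry with colour and check IK.

```bash
cat >> h.py <<'E'
def quat(psi): return np.array([np.cos(psi/2),np.sin(psi/2),0,0])
def cent(p,lo,hi,box):
    m=cv2.inRange(cv2.cvtColor(p["frame"],cv2.COLOR_RGB2HSV),lo,hi); k=np.zeros_like(m); k[box[1]:box[3],box[0]:box[2]]=1
    v,u=np.nonzero(m*k); return [u.mean(),v.mean()],len(u)
def look(boxes=True):
    t=snapshot("top"); s=snapshot("side"); out={}
    for n,lo,hi,z,bt,bs in(("red",(0,180,90),(6,255,255),.119,(290,165,385,240),(220,140,320,260)),("tongue",(20,150,120),(35,255,255),.012,(310,230,350,270),(300,195,340,235))):
        out[n]=[(atz(p,c[0],z).round(4),c[1]) for p,c in((t,cent(t,lo,hi,bt)),(s,cent(s,lo,hi,bs)))]
    return out
E
python3 - <<'E'
from h import *
print(look())
A=np.array([.5305,-.124])
q=None
for d in(242,225,208,190,174,168):
    a=np.radians(d); x=A+.09*np.array([np.cos(a),np.sin(a)])
    print(d,[np.round(j,2) if (j:=solver.ik([*x,z],quat(a-np.pi)))is not None else None for z in(.075,.2)])
E
```

```text
{'red': [(array([ 0.4927, -0.2091,  0.119 ]), 185), (array([ 0.4901, -0.2023,  0.119 ]), 178)], 'tongue': [(array([ 0.3865, -0.1222,  0.012 ]), 110), (array([ 0.3835, -0.1168,  0.012 ]), 111)]}
242 [array([ 0.63,  0.57, -0.43,  1.95,  0.36,  0.7 , -0.5 ]), array([ 0.71,  0.42, -0.53,  1.8 ,  0.25,  0.99, -0.4 ])]
225 [array([ 0.59,  0.53, -0.38,  2.02,  0.32,  0.65, -0.78]), array([ 0.68,  0.37, -0.49,  1.86,  0.21,  0.96, -0.68])]
208 [array([ 0.53,  0.5 , -0.33,  2.07,  0.28,  0.61, -1.07]), array([ 0.63,  0.33, -0.45,  1.91,  0.18,  0.93, -0.98])]
190 [array([ 0.45,  0.48, -0.28,  2.12,  0.24,  0.58, -1.39]), array([ 0.56,  0.31, -0.41,  1.95,  0.15,  0.91, -1.32])]
174 [array([ 0.35,  0.47, -0.21,  2.13,  0.18,  0.56, -1.67]), array([ 0.48,  0.29, -0.37,  1.97,  0.13,  0.9 , -1.63])]
168 [array([ 0.32,  0.46, -0.19,  2.14,  0.16,  0.55, -1.77]), array([ 0.44,  0.29, -0.34,  1.97,  0.12,  0.9 , -1.74])]
```

```bash
cat >> h.py <<'E'
A=np.array([.5305,-.123])
def pose(deg,z=.071,R=.0905):
    a=np.radians(deg); return [*(A+R*np.array([np.cos(a),np.sin(a)])),z],quat(a-np.pi)
def st(m=""):
    o=r.observe(); p=o["position"]; print(m,"t",round(o["time_s"],2),np.round(p,4),"F",np.round(o["contact_force"],1),"g",round(o["grip_width"],2),"ff",np.round(o["finger_force"],1),"rel",np.round(np.degrees(np.arctan2(p[1]-A[1],p[0]-A[0]))%360,1))
E
python3 - <<'E'
from h import *
r.move_to(*pose(244.8,.2)); st("above")
print(r.move_straight(*pose(244.8),velocity=.08,f_stop=6)); st("down")
s=snapshot("side"); cv2.imwrite("pics/grip.png",cv2.resize(s["frame"][90:290,150:410,::-1],(780,600)))
E
```

```text
above t 2.62 [ 0.4915 -0.2067  0.1999] F [-0.8 -0.2  0. ] g 1.01 ff 0.0 rel 245.0
False
down t 4.39 [ 0.4922 -0.205   0.0714] F [1.1 0.3 0.2] g 1.0 ff 0.0 rel 245.0
```

View pics/grip.png

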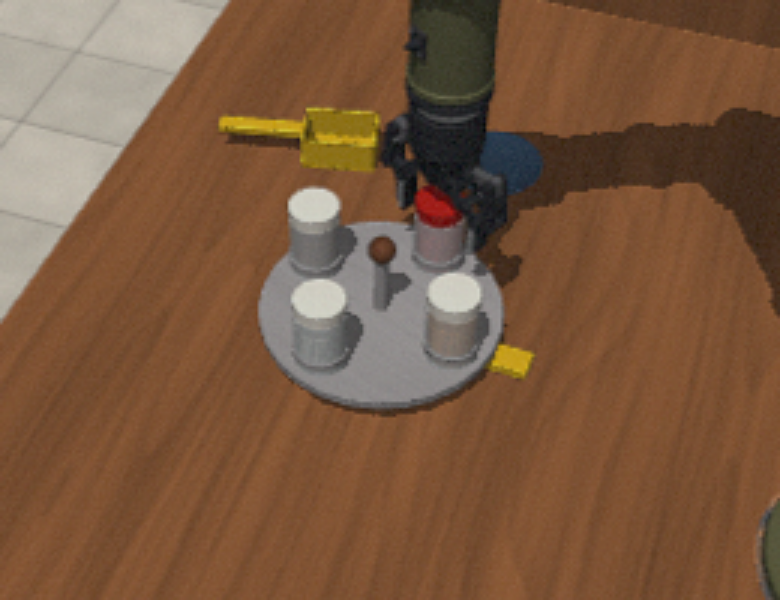

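The fingers sit on either side of the red jar (crop (440,210)), with no contact force. Now I'll grip it and turn clockwise slowly along the arc.

Run:
```python
from h import *
set_gripper(0.0); st("grip")
for d in np.arange(239,187,-6):
    hit=r.move_straight(*pose(d),velocity=.03,f_stop=15); st(f"{d} {hit}")
    if hit: break
print(look()["red"])
```

```text
grip t 4.86 [ 0.4929 -0.2054  0.0718] F [-0.4 -1.3  4.2] g 0.6 ff 62.3 rel 245.4
239 False t 5.32 [ 0.4849 -0.2013  0.0718] F [ 1.4 -2.4  7.5] g 0.59 ff 62.6 rel 239.8
233 False t 5.78 [ 0.4772 -0.1963  0.0717] F [ 1.8 -3.   6.8] g 0.6 ff 62.7 rel 234.0
227 False t 6.25 [ 0.4701 -0.1905  0.0718] F [ 2.8 -4.9  7. ] g 0.6 ff 62.7 rel 228.2
221 False t 6.72 [ 0.4636 -0.184   0.0717] F [ 2.2 -4.6  6.1] g 0.6 ff 62.7 rel 222.3
215 False t 7.18 [ 0.4578 -0.1769  0.0718] F [ 2.6 -6.3  6.6] g 0.6 ff 62.7 rel 216.5
209 False t 7.65 [ 0.4527 -0.1691  0.0717] F [ 2.7 -7.5  6.1] g 0.59 ff 62.7 rel 210.6
203 False t 8.12 [ 0.4486 -0.1609  0.0717] F [ 2.6 -8.3  5.9] g 0.59 ff 62.7 rel 204.8
197 False t 8.58 [ 0.4453 -0.1522  0.0717] F [ 2.1 -8.8  5.6] g 0.6 ff 62.8 rel 198.9
191 False t 9.05 [ 0.443  -0.1434  0.0717] F [  2.2 -10.6   6.5] g 0.6 ff 62.8 rel 193.1
[(array([nan, nan, nan]), 0), (array([ 0.4264, -0.1352,  0.119 ]), 26)]h.py:11: RuntimeWarning: Mean of empty slice.
  v,u=np.nonzero(m*k); return [u.mean(),v.mean()],len(u)
  ret = ret.dtype.type(ret / rcount)
```

Run:
```python
from h import *
for d in np.arange(188.5,160,-2.5):
    hit=r.move_straight(*pose(d),velocity=.02,f_stop=12); st(f"{d} {hit}")
    if hit or abs(r.observe()["contact_force"][1])>25: break
s=snapshot("side"); cv2.imwrite("pics/stop.png",cv2.resize(s["frame"][90:290,150:410,::-1],(780,600)))
```

```text
188.5 False t 9.5 [ 0.4423 -0.1396  0.0717] F [  1.9 -10.4   6.2] g 0.6 ff 62.8 rel 190.6
186.0 False t 9.85 [ 0.4418 -0.1358  0.0717] F [  1.6 -11.1   6.3] g 0.59 ff 62.8 rel 188.2
183.5 False t 10.2 [ 0.4414 -0.1319  0.0717] F [  1.4 -11.9   6.1] g 0.59 ff 62.8 rel 185.7
181.0 False t 10.55 [ 0.4412 -0.1281  0.0717] F [  1.7 -11.6   6.2] g 0.6 ff 62.8 rel 183.3
178.5 False t 10.9 [ 0.4412 -0.1243  0.0717] F [  2.  -12.7   7.1] g 0.59 ff 62.9 rel 180.8
176.0 True t 11.11 [ 0.4414 -0.1238  0.0717] F [ 0.9 -1.4  3.1] g 0.6 ff 64.9 rel 180.5
```

View pics/stop.png

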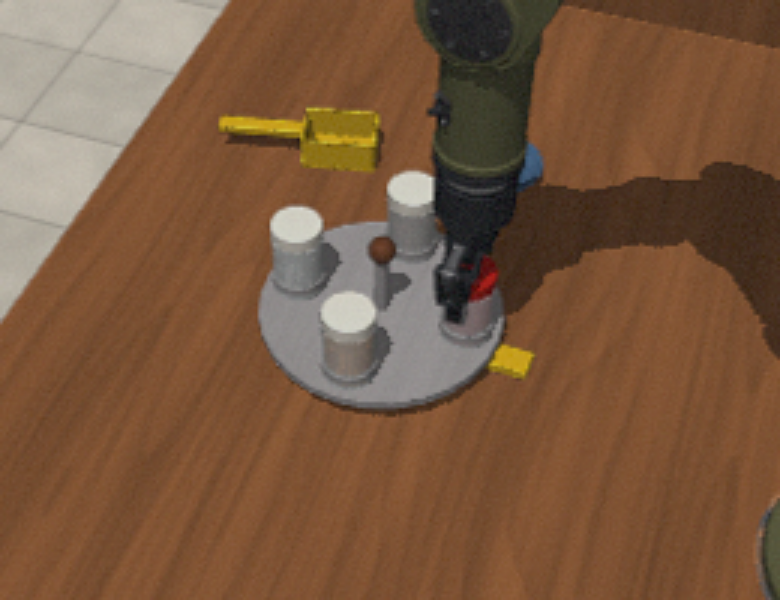

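The force rose at 180.5° and then relaxed, because the stop trigger resets the target to the current pose. I'll press on with a higher limit and measure the jar angle from the white caps in the side view.

Run:
```python
from h import *
for d in (178.5,176.5,174.5,172.5,170.5):
    hit=r.move_straight(*pose(d),velocity=.01,f_stop=35); st(f"{d} {hit}")
    if hit or abs(r.observe()["contact_force"][1])>30: break
for c,box in(("side",(215,135,325,225)),("top",(290,160,380,245))):
    p=snapshot(c); m=cv2.inRange(cv2.cvtColor(p["frame"],cv2.COLOR_RGB2HSV),(0,0,195),(180,45,255)); k=np.zeros_like(m);k[box[1]:box[3],box[0]:box[2]]=1
    n,_,S,C=cv2.connectedComponentsWithStats(m*k)
    for i in range(1,n):
        if S[i,4]>30:
            w=atz(p,C[i],.117); print(c,S[i,4],C[i].round(1),w.round(4),np.degrees(np.arctan2(w[1]-A[1],w[0]-A[0]))%360, np.hypot(*(w[:2]-A)))
```

```text
178.5 False t 11.65 [ 0.4414 -0.1249  0.0717] F [  2.2 -15.    3.9] g 0.59 ff 64.9 rel 181.3
176.5 False t 12.12 [ 0.4415 -0.1236  0.0717] F [  2.3 -24.4   3.6] g 0.59 ff 65.6 rel 180.4
174.5 False t 12.58 [ 0.4425 -0.1238  0.0716] F [  4.3 -36.7  -4.5] g 0.6 ff 66.3 rel 180.5
side 125 [286.6 152.4] [ 0.5251 -0.2153  0.117 ] 266.635528451529 0.09244979022547258
side 153 [248.3 164.4] [ 0.6155 -0.1281  0.117 ] 356.5724923793011 0.08519933015855972
side 182 [265.7 193.6] [ 0.5277 -0.0356  0.117 ] 91.80929298987823 0.08746944385870083
top 195 [337.8 174.6] [ 0.6172 -0.1283  0.117 ] 356.52240281354256 0.08684513362619001
top 214 [307.4 198.7] [ 0.5318 -0.0357  0.117 ] 89.12655881203163 0.08728444197442778
top 50 [369.6 205. ] [ 0.5247 -0.2328  0.117 ] 266.977285271407 0.10992922720371691
top 63 [308.4 214. ] [ 0.4825 -0.0418  0.117 ] 120.56571422008419 0.09432893182875718
top 71 [306.4 224.2] [ 0.4496 -0.0374  0.117 ] 133.36065882206648 0.11779937236680837
```

The carousel hasn't moved while the push tripled (about 37 N), and the caps put the red jar at about 178–179°, in line with the tongue. So this is the stop. I'll ease to a safer firm push, check that it stays still, and hand in.

Run:
```python
from h import *
r.move_straight(*pose(175.5),velocity=.01); st("ease")
r.pause(.6); st("hold"); r.pause(.6); st("hold2")
o=r.observe()
if o["contact_force"][1]<-15 and o["grip_width"]<.7: print(order.job_done())
```

```text
ease t 12.99 [ 0.4426 -0.1238  0.0716] F [  5.1 -27.4  -3.1] g 0.59 ff 65.4 rel 180.5
hold t 13.59 [ 0.4425 -0.1238  0.0716] F [  5.6 -26.1  -3.5] g 0.6 ff 65.4 rel 180.5
hold2 t 14.19 [ 0.4425 -0.1238  0.0716] F [  5.3 -27.2  -3.4] g 0.59 ff 65.4 rel 180.5
the job is handed in; nothing more can be done
None
```

I turned the carousel clockwise to its stop with the red-capped jar at the front, and handed the job in at about 14 s with the arm still gripping that jar and pressing at about 27 N; the bystanders were not touched.

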